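# Set the casting frame's sliding dam to its stop

## Robot

A 6-joint arm with a two-finger parallel gripper is mounted at the origin on the work surface. World frame = base frame: x ahead of the robot, y to its left, z up, the work surface at z = 0. Lengths are in m, angles in degrees, forces in N, time in s.
With the tool pointing down it reaches from about 0.35 to 0.875 m from the base axis. Payload 4.2 kg.
Tool frame: the origin (TCP) lies between the finger pads; the fingertips stand 11 mm ahead of it and the grasp point (between the pads) lies 8 mm behind it (arm.finger_overhang is the distance from the TCP to the fingertips, in m); z points along the fingers, y is the line along which they close (so a half turn about z gives the same grasp; the last joint's range is limited). The gripper opens to 87 mm and grips with 3 to 60 N. Pads are 19 mm wide; open, the fingers measure 117 mm over their backs; the gripper's body (75 mm by 190 mm) begins 51 mm behind the grasp point.
Start: joints at [89.76, 22.042, 0.453, 0, -68.411, -14.817], TCP at [0.162, 0.604, 0.234] pointing down, gripper open.
Joint ranges: [-179.83, 179.83], [-69.29, 118.12], [-61.27, 80.66], [-181.25, 117.63], [-171.15, -9.14], [-177.46, 177.46]. Speed limits (degrees/s): [159.86, 159.86, 180, 180, 180, 180].

## Interface

Orientations are given as a 3x3 rotation matrix whose columns are the frame's x, y, z axes.
In Python, from station import arm, imaging gives the robot as it stands.
- The arm moves only by the tool send_rows, never from a script. Its argument "commands" is a list of rows, each a list of 7 numbers: the turn, a rotation vector about the tool's x, y, z in degrees, then the shift along the tool's x, y, z in mm, then the finger opening in mm, from 0 to 87. A call has 1 to 10 rows; each row is the pose to reach, as a shift and turn from the pose commanded when the call began, along the tool's axes at that moment; what a row does not reach only later rows make up. A row lasts 1/12 s, in which the tool goes at most 41.7 mm and 7.16 degrees, less where a joint would pass 70% of its speed; a pose out of reach is approached as far as the arm can. A call with a gripper value outside its range is refused whole. The fingers move at their own pace and stop on an object; the grip force is fixed at half the most. Time passes only in rows, so rows that repeat a pose let the fingers close. It gives the time, the measured TCP pose, the force, the opening and the grip force at its end, in the units of the state.
- arm.sense(): the state, without advancing time (a new reading comes with each control period).
- imaging.get_image(name): name is "side" or "top"; returns the picture (400x640x3 uint8, blue, green, red); there is no depth.
- imaging.calibration(name): a dict with "mtx" (3x3 intrinsics, pixels), "rvec" (rotation vector, rad) and "tvec" (3), from world to camera coordinates, as OpenCV has them. Camera axes: x right, y down, z forward; pixel columns grow to the right and rows downward; lengths in m; the calibration is good to about 2 mm. A picture is of the moment at which its call begins. calibration takes no time and is no camera call.
- arm.sign_off(): hands the job in; it is judged then, once.
The state is a dict: "clock": time; "joints": joint angles; "joint_vel": joint speeds; "joint_efforts": joint torques, N m; "tool_pos": TCP position; "ee_rot": TCP orientation; "wrist_force": force on the tool from outside, world axes, zero at the start; "ft_torque": the same for the moment, N m; "finger_gap": opening from 0.0 (shut) to 1.0 (fully open); "grasp_force": force on a finger pad.
Only numpy, scipy, OpenCV 4.12 (cv2) and the standard library are available. Lean on these libraries where they do the work, as an engineer would, in place of code of your own. Each camera call takes 0.05 s, during which the arm holds its last target. There are 200 camera calls.

## Task

Set the resin casting frame to length: with a fingertip press down the release key in the middle of its sliding dam to free the brake and, keeping it pressed, push the dam along the rails until its cross-bar rests right against the stop block with the round knurled knob (not the one with the wing screw). Then let the key spring back up so that the brake holds the dam there. Never force the dam along while its brake is on; nothing needs gripping or lifting, and everything else on the table stays where it stands.

Things in the scene. Friction and masses are not known exactly. Their poses are not given: they have to be found in the camera images.
- frame: casting frame, fixed: plywood base 460 x 230 mm, white plastic trough, aluminium rails along both long sides (tops 55 mm above the table). Origin on the table under its centre; its x axis is the way the dam slides, z up; the two stop blocks sit on its -y side rail. The dam starts near the middle, between the two stops, at least 30 mm clear of each
- dam (a joint): dam's place along the frame's x, m, 0 at the frame's middle. White board hanging in the trough from an aluminium cross-bar, 44 mm (along x) by 206 mm, top 68 mm above the table; black housing in its middle 76 x 66 mm, top 82 mm above the table. Slides with 1 to 2 N with the brake free; the brake holds it against 13 to 25 N
- dam_lug (a point): the centre of the cross-bar's end over the stop rail (frame y = -88 mm, 62 mm above the table). It comes to rest 34 mm (22 + 12) from a stop block's centre when the cross-bar touches that block
- release_key (a joint): how far the release key is pressed in, in m: about 0 when up (sprung), at most 0.008 when fully down. The brake is free once the key is 1 mm or more down. Pressing begins to move it at about 5 N and takes about 6 N fully down; it springs back by itself
- key_top (a point): middle of the key's grey top, in the middle of the dam, 84 mm above the table when up: flat 46 mm (along frame x) by 48 mm between two end ribs, 5 mm high, that a fingertip can push against. It lies in the housing's opening (62 x 52 mm), travels 8 mm straight down and slides along with the dam
- stop_knob: the wanted stop: aluminium block 24 mm (along frame x) x 30 x 14 mm high, fixed on the rail, with a round knurled black knob on top (34 mm across, top 91 mm above the table). Origin at the middle of the block's underside, 55 mm above the table, axes like the frame's. On either side of the dam
- stop_wing: the other stop: the same block with a black wing screw on top instead (two flat wings, 50 mm across, along frame y, tops about 93 mm above the table); on the other side of the dam
- mould_a: bystander, loose: round blue silicone coaster mould with a finished coaster in it, 112 mm across, 10 mm high, with a pull tab; far side of the frame; origin at the centre of its underside
- mould_b: bystander, loose: second mould like mould_a, also on the far side; origin at the centre of its underside
- pot_tall: bystander, loose: round pigment pot with white lid, 45 mm across, 40 mm high; robot's side of the frame; origin at the centre of its underside
- pot_dark: bystander, loose: small amber pot with black lid, 40 mm across, 36 mm high; robot's side of the frame; origin at the centre of its underside
- mixing_cup: bystander, loose: clear plastic cup, 68 mm across, 75 mm high, with three stirring sticks reaching 128 mm; robot's side of the frame; origin at the centre of its underside
- level: bystander, loose: round brass bubble level, 28 mm across, 12 mm high, lying in the trough near one end of the frame; origin at the centre of its underside
- spreader: bystander, loose: flat wooden-handled spreader, 160 mm long, 7 mm high, beyond one end of the frame; origin at the centre of its underside
- glass: bystander, loose: drinking glass, 72 mm across, 85 mm high, beyond the other end of the frame; origin at the centre of its underside

How it is judged (in metres and radians):
On the way, in this order (a step that is already met when the one before it is completed fails the run):
1. the key is pressed by the fingers while the dam is still well short of the knurled-knob stop (value of joint release_key above 0.0015 m and contact force between the fingers and release_key above 1 N and horizontal distance between dam_lug and stop_knob above 0.05 m), for 0.1 s.
2. with the key still pressed, the dam's cross-bar comes up against the knurled-knob stop (horizontal distance between dam_lug and stop_knob below 0.0365 m and value of joint release_key above 0.001 m), for 0.1 s.
At the end, for the whole second after the job is handed in: the dam's cross-bar stands against the block with the round knurled knob (at most 2.5 mm gap), at rest, with the key sprung back up (less than 0.8 mm in) (horizontal distance between dam_lug and stop_knob below 0.0365 m and value of joint release_key below 0.0008 m and velocity of joint dam between -0.005 and 0.005 m/s); the robot touches nothing.
It fails at once if the dam is forced along (over 10 mm/s) while its brake is on (key not pressed) (value of joint release_key below 0.0003 m and (velocity of joint dam above 0.01 m/s or velocity of joint dam below -0.01 m/s)).
It fails at once if a bystander is shifted, lifted or carried more than 20 mm (distance of any of mould_a, mould_b, pot_tall, pot_dark, mixing_cup, level, spreader, glass from where it was at the start of the episode above 0.02 m).
It also fails if it takes over 38 s, if anything falls off the work surface, if the arm or the gripper's body presses on something with over 40 N, if the wrist force passes 120 N, or if a joint passes its speed limit or range.

## Working session

There is one attempt and no reset: what is moved stays moved. The work goes in short steps, Python scripts to look and compute and a tool call to move; the robot and the scene stay as the last step left them, time stands still between calls to the robot, and variables do not carry over. Pictures are saved under pics/ and viewed, at most 10 in all, crops included, and the job is handed in when it is done.

Besides the shell and the picture viewer there is one more tool, called after "Request:" by a JSON object that holds its "op" and its "data". send_rows: Moves the arm, as the interface text tells. Its arguments: {"type":"object","properties":{"commands":{"type":"array"}},"required":["commands"]}

```bash
mkdir -p pics
python3 - <<'E'
from station import arm, imaging
import cv2
for n in("top","side"):
    cv2.imwrite(f"pics/{n}0.png",imaging.get_image(n)); c=imaging.calibration(n); print(n,c)
s=arm.sense(); print(s["tool_pos"],s["ee_rot"],s["wrist_force"],s["clock"])
E
```

```text
top {'mtx': array([[487.86523997,   0.        , 310.3219265 ],
       [  0.        , 487.86523997, 200.12833377],
       [  0.        ,   0.        ,   1.        ]]), 'rvec': array([ 2.13824712, -2.07990093,  0.21228352]), 'tvec': array([-3.72890991e-04,  5.95110812e-01,  1.46096499e+00])}
side {'mtx': array([[512.69113112,   0.        , 311.37031445],
       [  0.        , 512.69113112, 201.70232762],
       [  0.        ,   0.        ,   1.        ]]), 'rvec': array([ 0.07319815, -2.88044455,  1.18322751]), 'tvec': array([0.60114384, 0.07262338, 1.42056966])}
[0.16220818 0.60305503 0.23258928] [[ 9.65621937e-01 -2.59950169e-01 -4.28884963e-04]
 [-2.59950511e-01 -9.65620102e-01 -1.88403482e-03]
 [ 7.56152280e-05  1.93075422e-03 -9.99998133e-01]] [-0.25753862  0.06117532 -0.1246619 ] 0.1
```

View pics/top0.png

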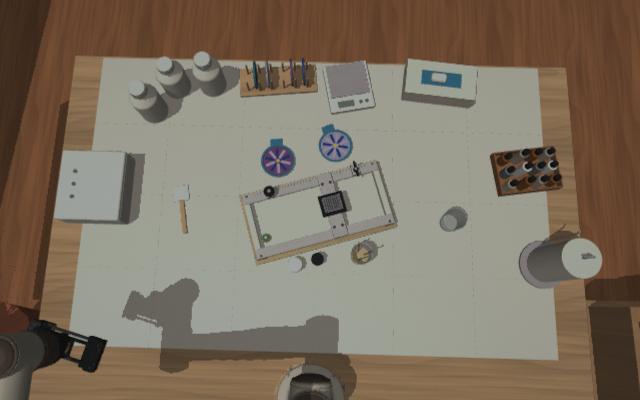

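View pics/side0.png

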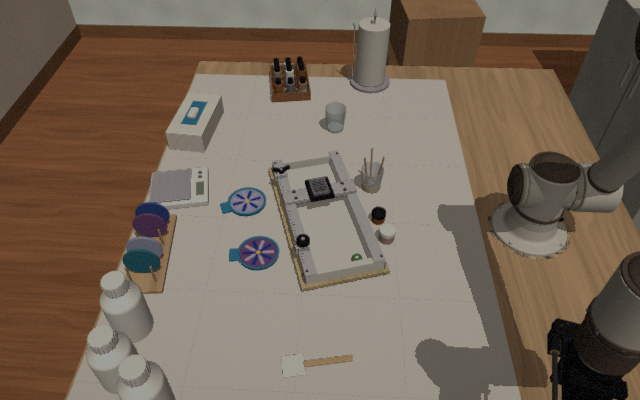

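The stops are on the far rail. In the top view the knob is at about (269,191), the wing screw at (356,168) and the key at (332,204), so the dam has to go left (+y world).

Run:
```python
import cv2
a=cv2.imread("pics/top0.png")[150:270,230:410]; cv2.imwrite("pics/c1.png",cv2.resize(a,None,fx=4.4,fy=4.4,interpolation=cv2.INTER_CUBIC))
a=cv2.imread("pics/side0.png")[140:290,260:400]; cv2.imwrite("pics/c2.png",cv2.resize(a,None,fx=4,fy=4,interpolation=cv2.INTER_CUBIC))
```

```text
(no output)
```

View pics/c1.png

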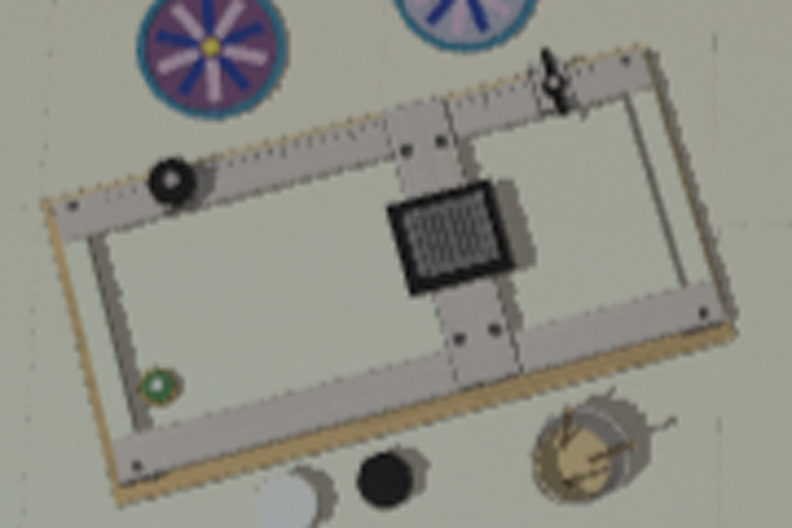

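View pics/c2.png

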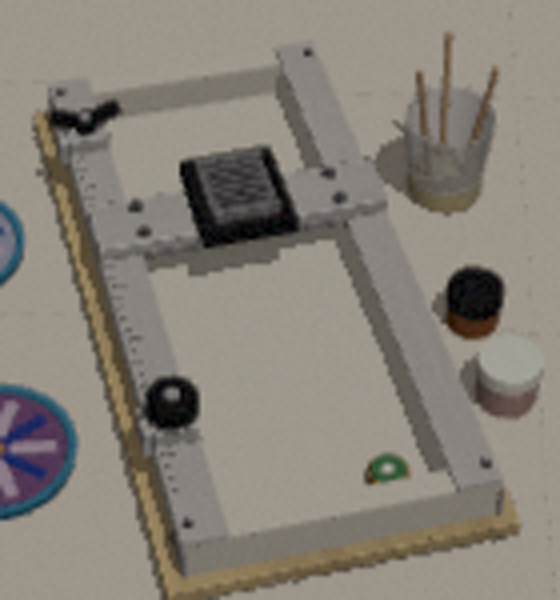

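The crop shows the housing corners at (388,206), (492,181), (515,268) and (412,295), and the knob at (172,182). The rail screws are at (73,206), (137,466), (703,313) and (626,61).

```bash
cat > h.py <<'E'
import numpy as np, cv2
from station import arm, imaging
def ray(n,px,z):
    c=imaging.calibration(n); R=cv2.Rodrigues(c["rvec"])[0]
    u=cv2.undistortPoints(np.array(px,float).reshape(-1,1,2),c["mtx"],None)[:,0]
    d=np.c_[u,np.ones(len(u))]@R; o=-R.T@c["tvec"]
    return o+d*((z-o[2])/d[:,2])[:,None]
def crop(p,x0,y0,f): return (np.array(p,float)+.5)/f-.5+[x0,y0]
E
python3 - <<'E'
from h import *
t=lambda p,z:ray("top",crop(p,230,150,4.4),z)[:,:2]
s=lambda p,z:ray("side",crop(p,260,140,4),z)[:,:2]
scr=t([(73,206),(137,466),(703,313),(626,61)],.055)
x=(scr[0]+scr[1]-scr[2]-scr[3]);yaw=np.degrees(np.arctan2(x[1],x[0]))
ss=s([(188,523),(486,463),(308,52),(61,92)],.055)
xs=(ss[0]+ss[1]-ss[2]-ss[3]);print("yaw",yaw,np.degrees(np.arctan2(xs[1],xs[0])))
cen=scr.mean(0);print("centre",cen,ss.mean(0))
ht=t([(388,206),(492,181),(515,268),(412,295)],.082);hs=s([(181,160),(269,146),(298,228),(207,246)],.082)
print("house",ht.mean(0),hs.mean(0))
a=np.radians(yaw);X=np.array([np.cos(a),np.sin(a)]);Y=np.array([-X[1],X[0]])
k=t([(172,182)],.091);ks=s([(173,390)],.091);w=t([(554,83)],.088)
for n,p in dict(house=ht.mean(0),houses=hs.mean(0),knob=k[0],knobs=ks[0],wing=w[0]).items(): print(n,p,(p-cen)@X,(p-cen)@Y)
st=arm.sense();R=np.array(st["ee_rot"]);print("toolx yaw",np.degrees(np.arctan2(R[1,0],R[0,0])))
E
```

```text
yaw 106.72315035493307 106.76095518262795
centre [ 0.57001684 -0.00666683] [ 0.56927343 -0.00867379]
house [ 0.58178357 -0.05190854] [ 0.58202019 -0.04663094]
house [ 0.58178357 -0.05190854] -0.04671411219311338 0.0017491181548942502
houses [ 0.58202019 -0.04663094] -0.04172781197887475 3.895973127865838e-06
knob [0.61402248 0.14448366] 0.13209526785326742 -0.0856376575655679
knobs [0.61509156 0.14143358] 0.1288665635324409 -0.0857838651516567
wing [ 0.69372599 -0.12178241] -0.1458439142326474 -0.08535280927881765
toolx yaw -15.067125737639627
```

Request:
{"op": "send_rows", "data": {"commands": [[0,0,-7,30,27,0,0],[0,0,-14,60,54,0,0],[0,0,-21,90,81,0,0],[0,0,-28,120,108,0,0],[0,0,-31.8,150,135,0,0],[0,0,-31.8,180,162,0,0],[0,0,-31.8,210,190,0,0],[0,0,-31.8,240,218,0,0],[0,0,-31.8,270,246,0,0],[0,0,-31.8,287,261,0,0]]}}

```text
clock: 0.93
tool_pos: [0.3722, 0.2735, 0.2334]
ee_rot: [[0.958, 0.286, -0.001], [0.286, -0.958, -0.001], [-0.001, 0.001, -1.0]]
wrist_force: [0.2, 0.1, 0.3]
finger_gap: 0.321
grasp_force: 0.0
```

```bash
cat > go.py <<'E'
import sys
from h import *
s=arm.sense();p=np.array(s["tool_pos"]);R=np.array(s["ee_rot"])
t=np.array([float(v) for v in sys.argv[1:4]])
print("t",s["clock"],"p",p.round(4),"toolx yaw",np.degrees(np.arctan2(R[1,0],R[0,0])).round(2),"z",R[:,2].round(4))
print("shift mm",((t-p)@R*1000).round(1),"F",np.round(s["wrist_force"],2),"gap",s["finger_gap"])
E
python3 go.py 0.582 -0.050 0.180
```

```text
t 0.9333 p [0.3722 0.2735 0.2334] toolx yaw 16.62 z [-8.e-04 -1.e-03 -1.e+00]
shift mm [108.5 369.9  53.5] F [0.18 0.14 0.32] gap 0.32138362808152704
```

Request:
{"op": "send_rows", "data": {"commands": [[0,0,0,12,40,0,0],[0,0,0,24,80,0,0],[0,0,0,36,120,0,0],[0,0,0,48,160,0,0],[0,0,0,60,200,10,0],[0,0,0,72,240,20,0],[0,0,0,84,280,30,0],[0,0,0,96,320,40,0],[0,0,0,105,355,50,0],[0,0,0,108.5,370,53.5,0]]}}

```text
clock: 1.77
tool_pos: [0.5829, -0.0499, 0.1774]
ee_rot: [[0.959, 0.284, -0.003], [0.284, -0.959, -0.001], [-0.003, -0.0, -1.0]]
wrist_force: [0.7, 0.8, 0.1]
finger_gap: 0.005
grasp_force: 0.0
```

Request:
{"op": "send_rows", "data": {"commands": [[0,0,0,0,0,10,0],[0,0,0,0,0,30,0],[0,0,0,0,0,50,0],[0,0,0,0,0,60,0],[0,0,0,0,0,60,0]]}}

```text
clock: 2.18
tool_pos: [0.5798, -0.0457, 0.1171]
ee_rot: [[0.958, 0.288, -0.006], [0.288, -0.958, -0.001], [-0.006, -0.001, -1.0]]
wrist_force: [-0.9, 1.1, -0.3]
finger_gap: 0.005
grasp_force: 0.0
```

```bash
python3 go.py 0.582 -0.050 0.098
python3 - <<'E'
from h import *
a=imaging.get_image("side")[140:260,260:400]
b=imaging.get_image("top")[150:270,230:410]
z=lambda i,f:cv2.resize(i,None,fx=f,fy=f,interpolation=cv2.INTER_CUBIC)
cv2.imwrite("pics/d.png",np.hstack([z(a,2.5),z(b,2.5)]))
E
```

```text
t 2.1833 p [ 0.5798 -0.0457  0.1171] toolx yaw 16.76 z [-6.4e-03 -5.0e-04 -1.0e+00]
shift mm [ 0.9  4.8 19.1] F [-0.85  1.06 -0.33] gap 0.004769593229538443
```

View pics/d.png

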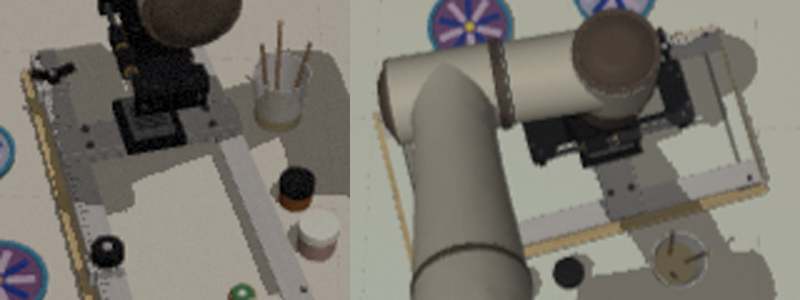

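The side view shows the closed tips above the key. I'll shift 3 mm back to centre and press.

Request:
{"op": "send_rows", "data": {"commands": [[0,0,0,1,3,6,0],[0,0,0,1,3,13,0],[0,0,0,1,3,18,0],[0,0,0,1,3,21,0],[0,0,0,1,3,23,0],[0,0,0,1,3,25,0],[0,0,0,1,3,27,0],[0,0,0,1,3,27,0],[0,0,0,1,3,27,0],[0,0,0,1,3,27,0]]}}

```text
clock: 3.12
tool_pos: [0.5839, -0.0487, 0.0935]
ee_rot: [[0.958, 0.288, -0.0], [0.288, -0.958, -0.0], [-0.0, 0.0, -1.0]]
wrist_force: [-2.6, 0.6, 4.4]
finger_gap: 0.003
grasp_force: 1.9
```

```bash
python3 go.py 0.582 -0.050 0.089
```

```text
t 3.1167 p [ 0.5839 -0.0487  0.0935] toolx yaw 16.75 z [-0. -0. -1.]
shift mm [-2.2  0.7  4.5] F [-2.62  0.61  4.41] gap 0.0034742607992085525
```

Request:
{"op": "send_rows", "data": {"commands": [[0,0,0,0,0,1,0],[0,0,0,0,0,2,0],[0,0,0,0,0,3,0],[0,0,0,0,0,4,0],[0,0,0,0,0,4,0],[0,0,0,0,0,4,0]]}}

```text
clock: 3.62
tool_pos: [0.5839, -0.0488, 0.0894]
ee_rot: [[0.958, 0.288, -0.0], [0.288, -0.958, -0.0], [-0.0, 0.0, -1.0]]
wrist_force: [-2.8, 0.3, 6.2]
finger_gap: 0.006
grasp_force: 2.8
```

```bash
python3 go.py 0.582 -0.050 0.089
```

```text
t 3.6167 p [ 0.5839 -0.0488  0.0894] toolx yaw 16.75 z [-1.e-04 -2.e-04 -1.e+00]
shift mm [-2.2  0.6  0.4] F [-2.8   0.28  6.22] gap 0.005654392394705248
```

The key is about 5 mm down at 6 N, so I'll start sliding.

Request:
{"op": "send_rows", "data": {"commands": [[0,0,0,0,-2,0,0],[0,0,0,0,-5,0,0],[0,0,0,0,-9,0,0],[0,0,0,0,-13,0,0],[0,0,0,0,-17,0,0],[0,0,0,0,-21,0,0],[0,0,0,0,-25,0,0],[0,0,0,0,-28,0,0],[0,0,0,0,-30,0,0],[0,0,0,0,-30,0,0]]}}

```text
clock: 4.45
tool_pos: [0.5753, -0.0201, 0.0895]
ee_rot: [[0.957, 0.288, 0.0], [0.288, -0.957, -0.001], [-0.0, 0.001, -1.0]]
wrist_force: [-3.5, -1.1, 5.3]
finger_gap: -0.001
grasp_force: 2.8
```

```bash
python3 go.py 0.582 -0.050 0.089;  python3 - <<'E'
from h import *
a=imaging.get_image("side")[140:290,260:400]
cv2.imwrite("pics/e.png",cv2.resize(a,None,fx=4,fy=4,interpolation=cv2.INTER_CUBIC))
E
```

```text
t 4.45 p [ 0.5753 -0.0201  0.0895] toolx yaw 16.77 z [ 1.e-04 -5.e-04 -1.e+00]
shift mm [-2.2 30.6  0.5] F [-3.47 -1.11  5.26] gap -0.0010602323951959172
```

View pics/e.png

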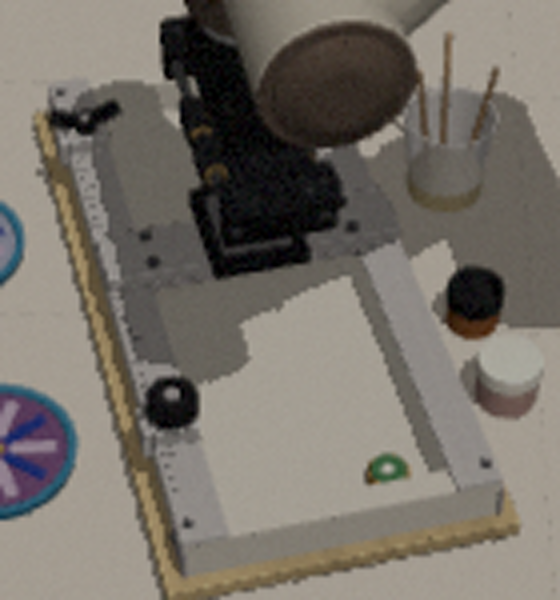

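The dam came along: its screw moved from (144,232) to (153,262). I'll keep pushing.

Request:
{"op": "send_rows", "data": {"commands": [[0,0,0,-0.5,-3,0,0],[0,0,0,-1,-8,0,0],[0,0,0,-1,-14,0,0],[0,0,0,-1,-20,0,0],[0,0,0,-1,-26,0,0],[0,0,0,-1,-32,0,0],[0,0,0,-1,-38,0,0],[0,0,0,-1,-43,0,0],[0,0,0,-1,-47,0,0],[0,0,0,-1,-50,0,0]]}}

```text
clock: 5.33
tool_pos: [0.5608, 0.0276, 0.0899]
ee_rot: [[0.957, 0.289, 0.002], [0.289, -0.957, -0.0], [0.002, 0.001, -1.0]]
wrist_force: [-1.3, -2.4, 5.5]
finger_gap: 0.007
grasp_force: 2.8
```

Request:
{"op": "send_rows", "data": {"commands": [[0,0,0,0,-4,0,0],[0,0,0,0,-9,0,0],[0,0,0,0,-14,0,0],[0,0,0,0,-19,0,0],[0,0,0,0,-24,0,0],[0,0,0,0,-29,0,0],[0,0,0,0,-34,0,0],[0,0,0,0,-38,0,0],[0,0,0,0,-41,0,0],[0,0,0,0,-43,0,0]]}}

```text
clock: 6.17
tool_pos: [0.5484, 0.0689, 0.0898]
ee_rot: [[0.957, 0.289, 0.002], [0.289, -0.957, -0.0], [0.002, 0.001, -1.0]]
wrist_force: [-0.6, -2.5, 5.4]
finger_gap: 0.006
grasp_force: 2.8
```

```bash
python3 go.py 0.54 0.082 0.089;  python3 - <<'E'
from h import *
a=imaging.get_image("side")[140:290,260:400]
cv2.imwrite("pics/f.png",cv2.resize(a,None,fx=4,fy=4,interpolation=cv2.INTER_CUBIC))
E
```

```text
t 6.1667 p [0.5484 0.0689 0.0898] toolx yaw 16.78 z [ 2.e-03 -1.e-04 -1.e+00]
shift mm [ -4.2 -15.    0.8] F [-0.64 -2.55  5.44] gap 0.006139365626725259
```

View pics/f.png

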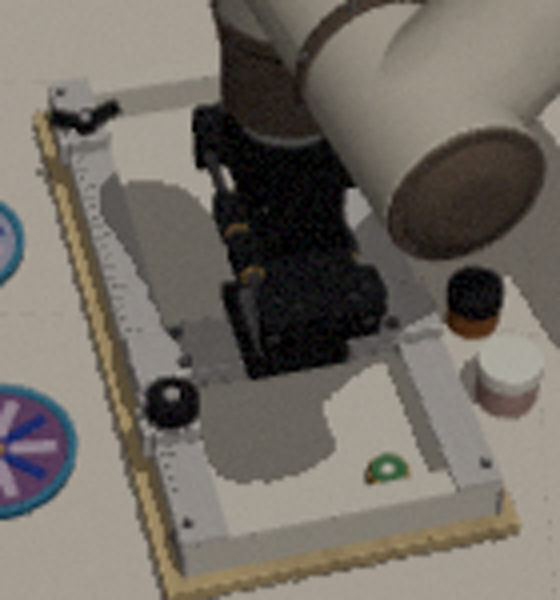

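The dam is about 15–20 mm short of the knob block. I'll creep on until the force rises.

Request:
{"op": "send_rows", "data": {"commands": [[0,0,0,0,-2,0.5,0],[0,0,0,0,-4,0.5,0],[0,0,0,0,-6,0.5,0],[0,0,0,0,-8,0.5,0],[0,0,0,0,-10,0.5,0],[0,0,0,0,-12,0.5,0]]}}

```text
clock: 6.72
tool_pos: [0.545, 0.0802, 0.0893]
ee_rot: [[0.957, 0.289, 0.002], [0.289, -0.957, -0.0], [0.002, 0.001, -1.0]]
wrist_force: [-1.4, -0.9, 5.4]
finger_gap: 0.006
grasp_force: 2.8
```

Request:
{"op": "send_rows", "data": {"commands": [[0,0,0,0,-1,0,0],[0,0,0,0,-2,0,0],[0,0,0,0,-3,0,0],[0,0,0,0,-4,0,0]]}}

```text
clock: 7.05
tool_pos: [0.5439, 0.084, 0.0893]
ee_rot: [[0.957, 0.288, 0.002], [0.288, -0.957, -0.0], [0.002, 0.001, -1.0]]
wrist_force: [-1.0, -0.9, 6.3]
finger_gap: 0.002
grasp_force: 2.8
```

Request:
{"op": "send_rows", "data": {"commands": [[0,0,0,0,-1,0,0],[0,0,0,0,-2,0,0],[0,0,0,0,-3,0,0]]}}

```text
clock: 7.3
tool_pos: [0.543, 0.0868, 0.0893]
ee_rot: [[0.957, 0.288, 0.002], [0.288, -0.957, -0.0], [0.002, 0.001, -1.0]]
wrist_force: [-0.8, -0.7, 5.2]
finger_gap: 0.007
grasp_force: 2.8
```

Request:
{"op": "send_rows", "data": {"commands": [[0,0,0,0,-1,0,0],[0,0,0,0,-2,0,0],[0,0,0,0,-3,0,0]]}}

```text
clock: 7.55
tool_pos: [0.5421, 0.0897, 0.0893]
ee_rot: [[0.957, 0.288, 0.002], [0.288, -0.957, -0.0], [0.002, 0.001, -1.0]]
wrist_force: [-0.2, -2.6, 5.0]
finger_gap: 0.008
grasp_force: 2.8
```

Request:
{"op": "send_rows", "data": {"commands": [[0,0,0,0,-1,0,0],[0,0,0,0,-2,0,0],[0,0,0,0,-3,0,0]]}}

```text
clock: 7.8
tool_pos: [0.5417, 0.0922, 0.0895]
ee_rot: [[0.957, 0.289, 0.003], [0.289, -0.957, -0.001], [0.002, 0.001, -1.0]]
wrist_force: [0.6, -4.3, 6.1]
finger_gap: 0.003
grasp_force: 2.8
```

Run:
```python
from h import *
a=imaging.get_image("side")[200:260,285:385]
cv2.imwrite("pics/g.png",cv2.resize(a,None,fx=8,fy=8,interpolation=cv2.INTER_CUBIC))
```

```text
(no output)
```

View pics/g.png

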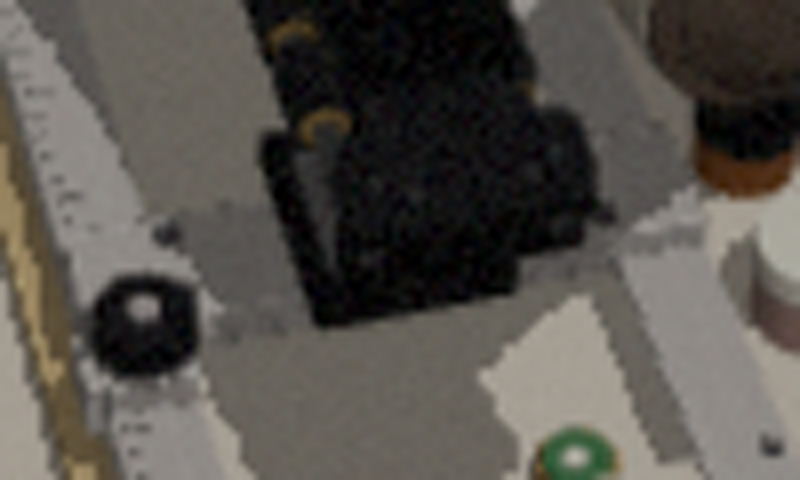

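The sideways force is rising, so the bar is at or near the block. I'll push a little more to confirm it.

Request:
{"op": "send_rows", "data": {"commands": [[0,0,0,0,-1,0,0],[0,0,0,0,-2,0,0],[0,0,0,0,-3,0,0]]}}

```text
clock: 8.1
tool_pos: [0.5411, 0.0951, 0.0896]
ee_rot: [[0.957, 0.289, 0.003], [0.289, -0.957, -0.0], [0.003, 0.001, -1.0]]
wrist_force: [0.2, -4.0, 5.1]
finger_gap: 0.004
grasp_force: 2.8
```

Request:
{"op": "send_rows", "data": {"commands": [[0,0,0,0,-1,0,0],[0,0,0,0,-2,0,0],[0,0,0,0,-2,0,0]]}}

```text
clock: 8.35
tool_pos: [0.5405, 0.0972, 0.0896]
ee_rot: [[0.957, 0.289, 0.003], [0.289, -0.957, -0.0], [0.003, 0.001, -1.0]]
wrist_force: [1.0, -4.4, 4.7]
finger_gap: 0.007
grasp_force: 2.8
```

Request:
{"op": "send_rows", "data": {"commands": [[0,0,0,0,-1,0,0],[0,0,0,0,-2,0,0],[0,0,0,0,-3,0,0],[0,0,0,0,-3,0,0]]}}

```text
clock: 8.68
tool_pos: [0.5397, 0.1002, 0.0896]
ee_rot: [[0.957, 0.289, 0.004], [0.289, -0.957, -0.0], [0.003, 0.001, -1.0]]
wrist_force: [0.7, -3.1, 5.8]
finger_gap: 0.003
grasp_force: 2.8
```

```bash
python3 go.py 0.54 0.1 0.14
```

```text
t 8.6833 p [0.5397 0.1002 0.0896] toolx yaw 16.79 z [ 3.5e-03 -1.0e-04 -1.0e+00]
shift mm [  0.4   0.3 -50.4] F [ 0.68 -3.08  5.78] gap 0.0030319838461847974
```

Request:
{"op": "send_rows", "data": {"commands": [[0,0,0,0,-1,0,0],[0,0,0,0,-2,0,0],[0,0,0,0,-3,0,0],[0,0,0,0,-3,0,0]]}}

```text
clock: 9.02
tool_pos: [0.5391, 0.102, 0.0898]
ee_rot: [[0.957, 0.289, 0.004], [0.289, -0.957, -0.002], [0.003, 0.003, -1.0]]
wrist_force: [3.1, -7.3, 5.6]
finger_gap: 0.005
grasp_force: 5.9
```

Run:
```python
from h import *
a=imaging.get_image("side")[200:260,285:385]
cv2.imwrite("pics/i.png",cv2.resize(a,None,fx=8,fy=8,interpolation=cv2.INTER_CUBIC))
```

```text
(no output)
```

View pics/i.png

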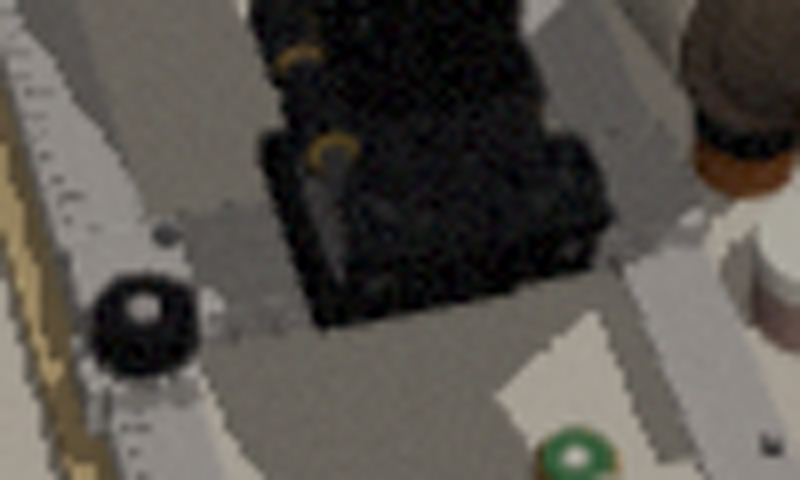

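The housing corner stays at (320,325), and the force jumped when the finger reached the rib, so the dam is hard against the stop. I'll lift straight up.

Request:
{"op": "send_rows", "data": {"commands": [[0,0,0,0,0,-2,0],[0,0,0,0,0,-4,0],[0,0,0,0,0,-6,0],[0,0,0,0,0,-8,0],[0,0,0,0,0,-12,0],[0,0,0,0,0,-20,0],[0,0,0,0,0,-40,0],[0,0,0,0,0,-70,0],[0,0,0,0,0,-100,0],[0,0,0,0,0,-120,0]]}}

```text
clock: 9.9
tool_pos: [0.5386, 0.1038, 0.2115]
ee_rot: [[0.957, 0.289, 0.005], [0.289, -0.957, 0.002], [0.005, -0.0, -1.0]]
wrist_force: [1.1, 0.7, 0.1]
finger_gap: 0.007
grasp_force: 0.0
```

Request:
{"op": "send_rows", "data": {"commands": [[0,0,0,0,0,0,0],[0,0,0,0,0,0,0],[0,0,0,0,0,0,0]]}}

```text
clock: 10.15
tool_pos: [0.5368, 0.1033, 0.2077]
ee_rot: [[0.958, 0.288, -0.001], [0.288, -0.958, 0.0], [-0.001, -0.001, -1.0]]
wrist_force: [-0.3, -0.6, -0.1]
finger_gap: 0.005
grasp_force: 0.0
```

```bash
python3 go.py 0.54 0.1 0.2
python3 - <<'E'
from h import *
a=imaging.get_image("side")[190:265,285:385]
cv2.imwrite("pics/j.png",cv2.resize(a,None,fx=8,fy=8,interpolation=cv2.INTER_CUBIC))
E
```

```text
t 10.15 p [0.5368 0.1033 0.2077] toolx yaw 16.73 z [-1.e-03  3.e-04 -1.e+00]
shift mm [2.2 4.1 7.7] F [-0.32 -0.6  -0.12] gap 0.0053005948643948374
```

View pics/j.png

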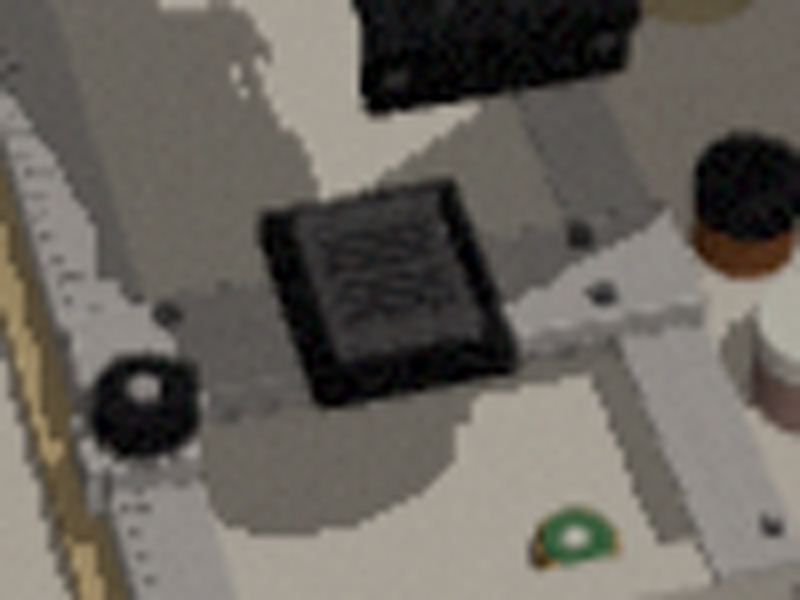

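The housing corner is at (320,405), which is the same spot as before in this 80-pixel-taller crop. The key is free and the tool is clear.

```bash
python3 -c "
from station import arm; print(arm.sign_off())"
```

```text
the job is handed in; nothing more can be done
None
```

The dam now rests against the stop block with the round knurled knob, the key was released and the gripper lifted clear, and the job is handed in; the hand-in gave no pass/fail result.

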